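# Put away an unpacked laboratory shipment

## Robot

A 7-joint arm with a two-finger parallel gripper is mounted at the origin on the work surface. World frame = base frame: x ahead of the robot, y to its left, z up, the work surface at z = 0. Lengths are in mm, angles in rad, forces in N, time in s.
With the tool pointing down it reaches from about 400 to 875 mm from the base axis. Payload 19.3 kg.
Tool frame: the origin (TCP) lies at the very end of the fingers, on their centre line; the grasp point (between the pads) lies 19 mm behind it (grip_point_offset is the z of the grasp point in the tool frame, in mm); z points along the fingers, x is the direction in which the jaws open and shut, and the axes are right-handed (so a half turn about z gives the same grasp; the last joint's range is limited). The gripper opens to 85 mm and grips with 20 to 120 N. Pads are 22 mm wide; open, the fingers measure 114 mm over their backs; the gripper's body (76 mm by 85 mm) begins 54 mm behind the grasp point. The pads swing forward as they close: fully open they stand 13 mm farther back than shut.
Start: joints at [-0.07, 0.521, -0.036, 1.599, 0.021, 1.021, -0.113], TCP at [624.992, -0.025, 231.291] pointing down, gripper open.
Joint ranges: [-2.91, 2.91], [-0.3, 2.13], [-1.5, 1.42], [0.17, 2.43], [-1.26, 4.41], [0.16, 1.93], [-2.52, 2.52]. Speed limits (rad/s): [1.89, 1.89, 2.39, 2.39, 3.01, 3.01, 3.01].

## Interface

Orientations are given as a 3x3 rotation matrix whose columns are the frame's x, y, z axes.
In Python, from workcell import movep, movel, goto_joints, open_gripper, clamp, wait, inverse_kinematics, read_state, camera, PlanningError, finish_job, grip_point_offset gives the robot as it stands. Calls block until the motion is done:
- movep(position, orientation): joint-space move of the TCP to a pose.
- movel(position, frame=None, max_speed=150, guard=None): straight line of the TCP; frame=None keeps the orientation; max_speed is the mean speed in mm/s. With guard (N) it stops when the force on the tool has changed by that much, and returns True; else False.
- goto_joints(angles): joint-space move.
- open_gripper() and clamp(): open the fingers fully, or close them until they stop; the grip force is fixed at half the most.
- wait(seconds).
- inverse_kinematics(position, orientation): joint angles nearest the present ones, or None.
- read_state(): the state.
- camera(name): name is "scene" or "side" or "wrist"; returns a dict with "image" (420x560x3 uint8, blue, green, red), "range_z" (420x560 float32, mm along the optical axis (not along the pixel's ray), 0 where there is no reading), "fx", "fy", "cx", "cy" (pixels), "cam_to_world" (4x4, takes a point from camera to world coordinates). Camera axes: x right, y up, looking along -z (the intrinsics and any distortion apply to the point x, -y, -z); pixel columns grow to the right and rows downward; lengths in mm; the calibration is good to about 2 mm. A picture is of the moment at which its call begins.
A pose or a line that the arm cannot do raises PlanningError and nothing moves.
- finish_job(): hands the job in, once; it reports no verdict.
The state is a dict: "time": time; "qpos": joint angles; "qvel": joint speeds; "joint_efforts": joint torques, N m; "eef_pos": TCP position; "tool_rot": TCP orientation; "ft_force": force on the tool from outside, world axes, zero at the start; "torque": the same for the moment, N m; "finger_gap": finger opening in mm.
Only numpy, scipy, OpenCV 4.12 (cv2) and the standard library are available. Lean on these libraries where they do the work, as an engineer would, in place of code of your own. Each camera call takes 0.05 s, during which the arm holds its last target. There are 200 camera calls.

## Task

A shipment has been unpacked onto the lab bench: put it away, standing every item upright on the floor of its tray and letting go of it. The two frozen sample jars (white, with the blue and the red cap) go into the dark grey metal tray, both of them before you move anything else; then the two amber glass containers go into the yellow tray and the orange pipette-tip box into the green tray. Leave the flask and the timer that stand among them where they are.

Things in the scene. Friction and masses are not known exactly. Their poses are not given: they have to be found in the camera images.
- sample_blue: Frozen sample jar with a blue cap, loose, upright: white cylinder 40 mm in diameter and 50 mm high, on it a blue screw cap 42 mm in diameter and 16 mm high (66 mm overall), about 70 g. Origin at the centre of its underside, z up along its axis.
- sample_red: Frozen sample jar with a red cap, otherwise the same as the blue-capped one: white cylinder 40 mm in diameter and 50 mm high, cap 42 mm in diameter and 16 mm high (66 mm overall), about 70 g. Origin at the centre of its underside, z up along its axis.
- amber_bottle: Small amber glass reagent bottle with a white cap, loose, upright: straight body 42 mm in diameter up to 58 mm, sloping shoulder, white cap 26 mm in diameter from 67 to 85 mm (85 mm overall), about 120 g. Origin at the centre of its underside, z up along its axis.
- amber_jar: Squat amber glass jar with a black lid, loose, upright: body 52 mm in diameter and 48 mm high, black lid 49 mm in diameter and 14 mm high (62 mm overall), about 130 g. Origin at the centre of its underside, z up along its axis.
- tip_box: Pipette-tip box, loose, lid up: orange base 46 x 76 mm (along its x and y), 36 mm high, with a clear lid 44 x 74 mm on it, firmly shut, through which blue tips show; 55 mm overall, about 80 g. Origin at the centre of its underside, z up. Take it across its x (46 mm); it fits the tray with its long y side along the tray's y.
- cold_tray: Bare dark-grey metal (steel) cold tray for the frozen samples, 84 x 150 mm outside (along its x and y), 18 mm high, walls and floor 4 mm thick, inside 76 x 142 mm. Fixed to the bench. Origin at the centre of its underside, z up; its floor is 4 mm above the origin. It has room for two things side by side along its y, about 36 mm either side of its centre.
- chem_tray: Yellow plastic tray for chemicals in amber glass, 84 x 150 mm outside (along its x and y), 18 mm high, walls and floor 4 mm thick, inside 76 x 142 mm. Fixed to the bench. Origin at the centre of its underside, z up; its floor is 4 mm above the origin. It has room for two things side by side along its y, about 36 mm either side of its centre.
- dry_tray: Green plastic tray for dry consumables, 84 x 150 mm outside (along its x and y), 18 mm high, walls and floor 4 mm thick, inside 76 x 142 mm. Fixed to the bench. Origin at the centre of its underside, z up; its floor is 4 mm above the origin. It has room for two things side by side along its y, about 36 mm either side of its centre.
- flask: Small conical flask of clear glass with a little green at the bottom, not to be moved: 58 mm in diameter at the foot, 28 mm at the mouth, 78 mm high, loose. Origin at the centre of its underside.
- timer: White bench timer lying flat, with a dark display and three small buttons, not to be moved: 52 x 58 mm (along its x and y), 20 mm high, loose. Origin at the centre of its underside.

How it is judged (in metres and radians):
On the way:
1. both frozen sample jars stand released on the floor of the metal tray (x of sample_blue in the frame of cold_tray between -0.03 and 0.03 m and y of sample_blue in the frame of cold_tray between -0.062 and 0.062 m and z of each of sample_blue, sample_red in the frame of cold_tray below 0.012 m and x of sample_red in the frame of cold_tray between -0.03 and 0.03 m and y of sample_red in the frame of cold_tray between -0.062 and 0.062 m and angle between each of sample_blue, sample_red's own z axis and vertical below 0.15 rad and linear speed of each of sample_blue, sample_red below 0.02 m/s and contact force between the fingers and sample_blue below 0.1 N and contact force between the fingers and sample_red below 0.1 N), for 0.2 s.
At the end, for the whole second after the job is handed in: Sample jars in the metal tray, amber containers in the yellow one, tip box in the green one: each on the tray floor (origin within 30 mm of the tray centre along its x, 62 mm along its y, under 12 mm above its underside), upright within 0.15 rad, at rest (under 0.02 m/s) (x of sample_blue in the frame of cold_tray between -0.03 and 0.03 m and y of sample_blue in the frame of cold_tray between -0.062 and 0.062 m and z of each of sample_blue, sample_red in the frame of cold_tray below 0.012 m and x of sample_red in the frame of cold_tray between -0.03 and 0.03 m and y of sample_red in the frame of cold_tray between -0.062 and 0.062 m and x of amber_bottle in the frame of chem_tray between -0.03 and 0.03 m and y of amber_bottle in the frame of chem_tray between -0.062 and 0.062 m and z of each of amber_bottle, amber_jar in the frame of chem_tray below 0.012 m and x of amber_jar in the frame of chem_tray between -0.03 and 0.03 m and y of amber_jar in the frame of chem_tray between -0.062 and 0.062 m and x of tip_box in the frame of dry_tray between -0.03 and 0.03 m and y of tip_box in the frame of dry_tray between -0.062 and 0.062 m and z of tip_box in the frame of dry_tray below 0.012 m and angle between each of sample_blue, sample_red, amber_bottle, amber_jar, tip_box's own z axis and vertical below 0.15 rad and linear speed of each of sample_blue, sample_red, amber_bottle, amber_jar, tip_box below 0.02 m/s); the robot touches nothing.
It fails at once if an amber container or the tip box is moved (more than 40 mm) before both frozen sample jars are in the metal tray (not (x of sample_blue in the frame of cold_tray between -0.03 and 0.03 m and y of sample_blue in the frame of cold_tray between -0.062 and 0.062 m and z of each of sample_blue, sample_red in the frame of cold_tray below 0.012 m and x of sample_red in the frame of cold_tray between -0.03 and 0.03 m and y of sample_red in the frame of cold_tray between -0.062 and 0.062 m) and distance of any of amber_bottle, amber_jar, tip_box from where it was at the start of the episode above 0.04 m).
It fails at once if the flask or the timer is pushed more than 25 mm from its place, or the flask is tipped over (distance of any of flask, timer from where it was at the start of the episode above 0.025 m or angle between flask's own z axis and vertical above 0.4 rad).
It also fails if it takes over 120 s, if anything falls off the work surface, if the arm or the gripper's body presses on something with over 40 N, if the wrist force passes 120 N, or if a joint passes its speed limit or range.

## Working session

There is one attempt and no reset: what is moved stays moved. The work goes in short steps, each a Python script; the robot and the scene stay as the last script left them, time stands still between calls to the robot, and variables do not carry over. Pictures are saved under pics/ and viewed, about 12 in all and at most 16, crops included, and the job is handed in when it is done.

```bash
ls; mkdir -p pics
cat > h.py <<'E'
import numpy as np, cv2
from workcell import *
def shot(n):
    c=camera(n); v,u=np.mgrid[0:420,0:560]; z=c["range_z"]
    P=np.stack([(u-c["cx"])/c["fx"]*z,-(v-c["cy"])/c["fy"]*z,-z,np.ones_like(z)],-1)
    W=(P@np.array(c["cam_to_world"]).T)[...,:3]; W[z==0]=np.nan
    return c,W
E
python3 - <<'E'
from h import *
for n in("scene","side"):
    c,W=shot(n); cv2.imwrite(f"pics/{n}1.png",c["image"]); np.savez(f"{n}1.npz",W=W,im=c["image"])
    print(n,np.round(c["cam_to_world"],2).tolist(),c["fx"],[k for k in c], np.nanmin(W[...,2]))
print(read_state()["time"],grip_point_offset)
E
```

```text
pics
scene [[0.81, -0.4, 0.44, 983.22], [0.59, 0.55, -0.59, -584.83], [-0.01, 0.73, 0.68, 722.74], [0.0, 0.0, 0.0, 1.0]] 430.4635837302784 ['image', 'range_z', 'fx', 'fy', 'cx', 'cy', 'cam_to_world'] -767.3733262611355
side [[-0.98, 0.12, -0.15, 364.79], [-0.19, -0.51, 0.84, 822.93], [0.02, 0.85, 0.53, 549.31], [0.0, 0.0, 0.0, 1.0]] 401.8675794923401 ['image', 'range_z', 'fx', 'fy', 'cx', 'cy', 'cam_to_world'] -582.6363997229065
0.1 -18.700000000000003
```

View pics/scene1.png

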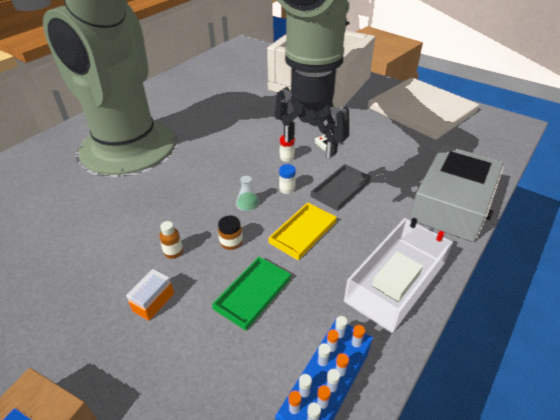

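View pics/side1.png

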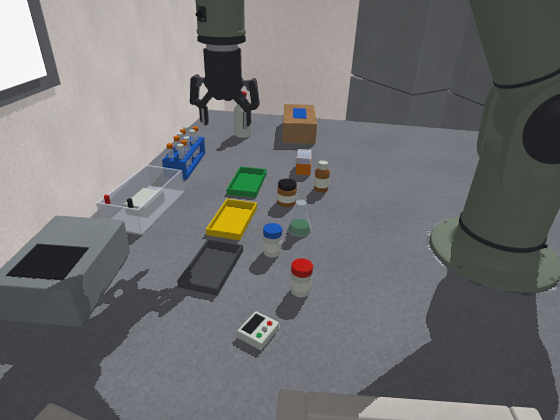

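The scene view shows, in pixels: red jar (287,148), blue jar (287,180), flask (247,195), amber jar (230,233), bottle (170,240), tip box (150,295), and the dark (340,187), yellow (303,230) and green (253,291) trays. The side view also shows the timer at (258,330). Next I'll build a top-down map from both depth clouds.

Run:
```python
from h import *
x0,y0,s=350,-450,1.5
H=np.full((600,400),0.,np.float32); C=np.zeros((600,400,3),np.uint8)   # rows y, cols x
for n in("side","scene"):
    d=np.load(f"{n}1.npz"); W=d["W"].reshape(-1,3); im=d["im"].reshape(-1,3)
    m=np.isfinite(W).all(1)&(W[:,2]>-20)&(W[:,2]<110)
    m&=(W[:,0]>x0)&(W[:,0]<x0+400*s)&(W[:,1]>y0)&(W[:,1]<y0+600*s)
    W,im=W[m],im[m]; print(n,"table z",np.median(W[:,2]))
    for p,c in zip(W[np.argsort(W[:,2])],im[np.argsort(W[:,2])]):
        j,i=int((p[0]-x0)/s),int((p[1]-y0)/s)
        if p[2]>=H[i,j]: H[i,j]=p[2];C[i,j]=c
    hsv=cv2.cvtColor(im[None],cv2.COLOR_BGR2HSV)[0].astype(int)
    h,S,V=hsv.T
    for nm,k in dict(red=((h<6)|(h>174))&(S>150)&(V>80)&(W[:,2]>40),blue=(h>105)&(h<125)&(S>150)&(W[:,2]>50),yellow=(h>22)&(h<32)&(S>180)&(W[:,2]<30),green=(h>50)&(h<75)&(S>180)&(W[:,2]<30),orange=(h>5)&(h<16)&(S>190)&(W[:,2]>5)&(W[:,2]<50)).items():
        if k.sum()>5:
            q=W[k]; r=cv2.minAreaRect(q[:,:2].astype(np.float32))
            print(nm,k.sum(),np.round(np.median(q,0)),"z",np.round(np.percentile(q[:,2],[2,98])),np.round(r[0]),np.round(r[1]),round(r[2],1))
M=cv2.morphologyEx((H>10).astype(np.uint8),cv2.MORPH_CLOSE,np.ones((3,3)))
k,L,st,ce=cv2.connectedComponentsWithStats(M)
for i in range(1,k):
    if st[i,4]>80:
        v,u=np.nonzero(L==i); r=cv2.minAreaRect(np.c_[u,v].astype(np.float32))
        print(i,"rect c",np.round([r[0][0]*s+x0,r[0][1]*s+y0]),"sz",np.round(np.array(r[1])*s),round(r[2],1),"z98",np.percentile(H[L==i],98))
D=cv2.cvtColor(np.clip(H*2.5,0,255).astype(np.uint8),cv2.COLOR_GRAY2BGR)
cv2.imwrite("pics/top.png",np.hstack([C,D]))
```

```text
side table z 1.3986305808828092
red 376 [415. 230.  66.] z [53. 87.] [639. 157.] [ 42. 513.] 73.3
blue 550 [ 813. -180.   59.] z [51. 68.] [714. -89.] [161. 629.] 35.6
yellow 1354 [615.  11.   6.] z [ 2. 19.] [612.   9.] [153.  85.] 87.4
green 626 [ 628. -193.    5.] z [ 2. 20.] [578.  53.] [105. 666.] 11.1
orange 132 [ 476. -291.   19.] z [ 5. 39.] [ 453. -192.] [210.  92.] 88.7
scene table z 1.9521490211571404
red 127 [431. 204.  67.] z [55. 90.] [643. 161.] [ 28. 514.] 76.8
blue 2620 [ 847. -278.   59.] z [56. 68.] [711. -87.] [164. 618.] 35.5
yellow 2014 [612.   5.   6.] z [ 2. 20.] [609.   7.] [154.  98.] 87.8
green 2758 [ 625. -201.    6.] z [ 3. 20.] [ 628. -197.] [ 85. 152.] 0.5
orange 531 [ 502. -334.   24.] z [ 7. 49.] [ 466. -237.] [264. 100.] 86.0
1 rect c [ 848. -278.] sz [ 74. 208.] 3.6 z98 101.29639
4 rect c [ 480. -328.] sz [50. 82.] 6.1 z98 57.93232
6 rect c [ 626. -196.] sz [156.  87.] 90.0 z98 20.78961
9 rect c [ 412. -212.] sz [43. 48.] 32.0 z98 87.13593
10 rect c [ 497. -113.] sz [52. 58.] 26.6 z98 64.816895
11 rect c [847.  -0.] sz [226. 115.] 85.5 z98 87.34862
12 rect c [613.   6.] sz [156.  88.] 87.5 z98 20.678947
13 rect c [849.  -0.] sz [97. 61.] 85.2 z98 38.084305
14 rect c [445.   9.] sz [53. 60.] 35.5 z98 79.886635
16 rect c [493. 112.] sz [41. 48.] 45.0 z98 68.72268
17 rect c [605. 193.] sz [156.  89.] 85.2 z98 20.63766
18 rect c [862. 299.] sz [163. 226.] 5.4 z98 94.37526
19 rect c [414. 222.] sz [41. 47.] 29.1 z98 68.03799
20 rect c [470. 346.] sz [62. 55.] 70.0 z98 21.572872
```

View pics/top.png

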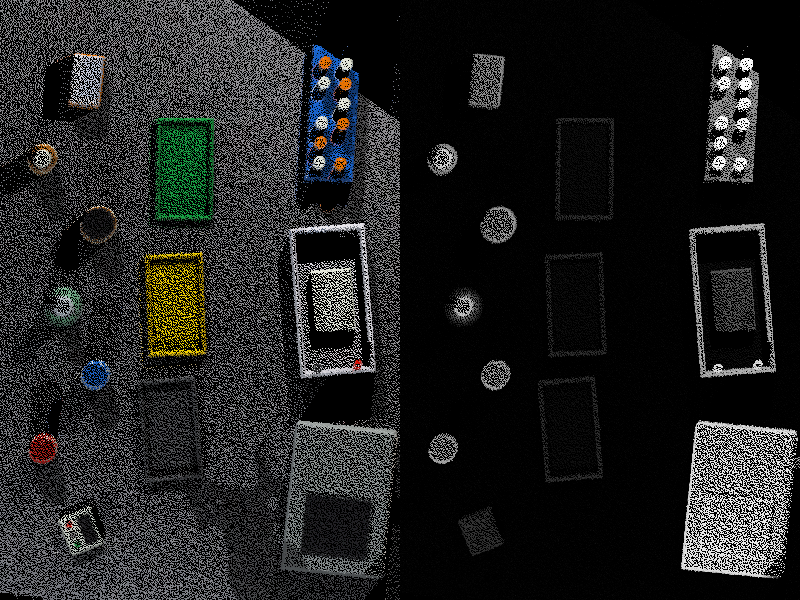

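The top-down map matches the given sizes: trays about 84×150 mm, jar tops at about 67 mm, the bottle at 86 and the flask at 79. I'll refine the centres from the tops, then place the first jar.

```bash
cat > pp.py <<'E'
from h import *
import json
def R(d):
    x=np.array([d[0],d[1],0.])/np.hypot(*d); z=np.array([0,0,-1.]); return np.c_[x,np.cross(z,x),z]
def near(d):   # half turn nearer the present tool
    d=np.array(d,float); return d if d@np.array(read_state()["tool_rot"])[:2,0]>=0 else -d
def pickplace(src,dsrc,dst,ddst,h,gap):
    z=h-19; A=R(near(dsrc)); 
    movep([*src,200],A); movel([*src,120],max_speed=250)
    print("guard",movel([*src,z],max_speed=120,guard=15)); clamp(); g=read_state()["finger_gap"]
    print("gap",round(g,1),"expect",gap,"tcp",np.round(read_state()["eef_pos"],1))
    movel([*src,200],max_speed=200); print("gap up",round(read_state()["finger_gap"],1))
    if abs(read_state()["finger_gap"]-gap)>6: raise SystemExit("bad grasp")
    B=R(near(ddst)); movep([*dst,200],B); movel([*dst,z+18],max_speed=200)
    print("guard place",movel([*dst,z+4.5],max_speed=40,guard=8),np.round(read_state()["eef_pos"],1))
    wait(0.2); open_gripper(); movel([*read_state()["eef_pos"][:2],200],max_speed=200)
    print("t",read_state()["time"])
E
python3 - <<'E'
from h import *
W=np.vstack([np.load(f"{n}1.npz")["W"].reshape(-1,3) for n in("scene","side")]); W=W[np.isfinite(W).all(1)]
for nm,c,r,top in [("blue",(493,112),30,66),("red",(414,222),30,66),("bottle",(412,-212),30,85),("jar",(497,-113),35,62),("box",(480,-328),55,55),("flask",(445,9),35,78)]:
    q=W[(np.hypot(W[:,0]-c[0],W[:,1]-c[1])<r)&(abs(W[:,2]-top-1)<4)].astype(np.float32)
    rr=cv2.minAreaRect(q[:,:2]); print(nm,len(q),np.round(cv2.minEnclosingCircle(q[:,:2]),1) if 0 else [np.round(x,1) for x in rr])
for nm,c in [("cold",(605,193)),("chem",(613,6)),("dry",(626,-196))]:
    q=W[(abs(W[:,0]-c[0])<60)&(abs(W[:,1]-c[1])<90)&(abs(W[:,2]-19)<3.5)].astype(np.float32)
    print(nm,len(q),[np.round(x,1) for x in cv2.minAreaRect(q[:,:2])])
from workcell import *
s=read_state();print(np.round(s["tool_rot"],2).tolist(),s["finger_gap"])
E
```

```text
Traceback (most recent call last):
cv2.error: OpenCV(4.12.0) /io/opencv/modules/imgproc/src/convhull.cpp:143: error: (-215:Assertion failed) total >= 0 && (depth == CV_32F || depth == CV_32S) in function 'convexHull'
```

Run:
```python
from h import *
W=np.vstack([np.load(f"{n}1.npz")["W"].reshape(-1,3) for n in("scene","side")]); W=W[np.isfinite(W).all(1)]
def rect(q): 
    r=cv2.minAreaRect(np.ascontiguousarray(q[:,:2],dtype=np.float32)); return len(q),np.round(r[0],1),np.round(r[1],1),round(r[2],1)
for nm,c,r,top in [("blue",(493,112),30,66),("red",(414,222),30,66),("bottle",(412,-212),30,85),("jar",(497,-113),35,62),("box",(480,-328),55,55),("flask",(445,9),35,78)]:
    print(nm,*rect(W[(np.hypot(W[:,0]-c[0],W[:,1]-c[1])<r)&(abs(W[:,2]-top-1)<4)]))
for nm,c in [("cold",(605,193)),("chem",(613,6)),("dry",(626,-196))]:
    print(nm,*rect(W[(abs(W[:,0]-c[0])<60)&(abs(W[:,1]-c[1])<90)&(abs(W[:,2]-19)<3.5)]))
s=read_state();print(np.round(s["tool_rot"],2).tolist(),s["finger_gap"])
```

```text
blue 332 [493.6 112.6] [42.  44.1] 82.7
red 307 [414.9 222.2] [41.1 44.5] 16.1
bottle 135 [ 413.5 -211. ] [24.7 27.7] 44.7
jar 430 [ 497.4 -113.1] [48.3 50.6] 46.1
box 907 [ 479.5 -328.1] [46.4 78. ] 6.2
flask 132 [445.5   9.8] [28.8 26.9] 85.6
cold 715 [606.1 193.8] [154.9  88. ] 85.3
chem 623 [613.9   6.3] [155.7  87.4] 87.6
dry 709 [ 626.9 -195.6] [ 86.5 156.8] 0.4
[[1.0, 0.0, -0.0], [0.0, -1.0, -0.0], [-0.0, 0.0, -1.0]] 85.49374104990909
```

Run:
```python
from pp import *
pickplace((493.6,112.6),(1,0),(603.1,157.9),(.997,-.082),36,40)
c,W=shot("scene"); cv2.imwrite("pics/s2.png",c["image"][80:380,100:500])
```

```text
guard False
gap 40.0 expect 40 tcp [493.9 112.6  17.5]
gap up 39.8
guard place True [603.4 157.9  21.6]
t 7.5417
```

View pics/s2.png

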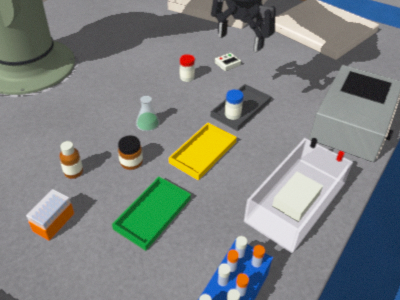

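The blue jar stands in the near half of the metal tray (crop pixel 234,105), and nothing else has moved. The red jar is next, with a depth check on both afterwards.

```bash
cat > chk.py <<'E'
from h import *
def chk(items):
    W=np.vstack([shot(n)[1].reshape(-1,3) for n in("scene","side")]); W=W[np.isfinite(W).all(1)]
    for nm,c,r,top in items:   # top = expected top height
        q=W[(np.hypot(W[:,0]-c[0],W[:,1]-c[1])<r)&(abs(W[:,2]-top-1.5)<6)]
        if len(q)<20: print(nm,"MISSING");continue
        b=cv2.minAreaRect(np.ascontiguousarray(q[:,:2],dtype=np.float32))
        t=q[abs(q[:,2]-np.percentile(q[:,2],70))<3]
        n=np.linalg.svd(t-t.mean(0),full_matrices=False)[2][2]
        print(nm,"c",np.round(b[0],1),np.round(b[1]),"top",round(float(np.median(t[:,2])),1),"exp",top,"tilt",round(float(np.arccos(min(1,abs(n[2])))),3))
E
python3 - <<'E'
from pp import *; from chk import chk
pickplace((414.9,222.2),(1,0),(609,229.9),(.997,-.082),36,40)
c=camera("scene"); cv2.imwrite("pics/s3.png",c["image"][80:380,100:500])
chk([("blue",(603,158),30,70),("red",(609,230),30,70),("jar",(497,-113),35,62),("bottle",(413,-211),30,85),("flask",(445,10),30,78),("timer",(470,346),40,20)])
E
```

```text
guard False
gap 40.3 expect 40 tcp [415.1 222.3  17.5]
gap up 39.9
guard place True [609.1 230.   21.6]
t 15.3667
blue c [602.7 158.1] [42. 44.] top 70.7 exp 70 tilt 0.012
red c [608.2 231.3] [43. 43.] top 70.6 exp 70 tilt 0.009
jar c [ 499.2 -114. ] [47. 51.] top 62.8 exp 62 tilt 0.005
bottle c [ 413.6 -211.8] [25. 28.] top 86.2 exp 85 tilt 0.006
flask c [445.2  10.9] [26. 28.] top 78.9 exp 78 tilt 0.017
timer c [472.7 346.8] [60. 56.] top 19.1 exp 20 tilt 0.014
```

View pics/s3.png

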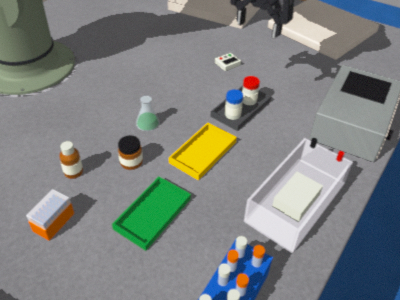

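Both jars now stand upright in the metal tray (crop pixels 234,105 and 251,92). Their tops read 70.7 and 70.6 mm against 70 expected, with tilt about 0.01. Now the other three.

Run:
```python
from pp import *; from chk import chk
pickplace((498,-113.4),(1,0),(615.2,42.3),(.999,-.042),36,52)
chk([("jar",(615,42),35,66),("flask",(445,10),30,78)])
pickplace((413.5,-211.3),(1,0),(612.2,-29.7),(.999,-.042),40,42)
chk([("jar",(615,42),35,66),("bottle",(612,-30),30,89),("box",(479.5,-328),50,55)])
c=camera("scene"); cv2.imwrite("pics/s4.png",c["image"][80:380,100:500])
```

```text
guard False
gap 50.8 expect 52 tcp [ 498.2 -113.5   17.7]
gap up 50.4
guard place True [615.4  42.3  21.8]
t 23.6917
jar c [614.7  42.6] [46. 53.] top 66.7 exp 66 tilt 0.012
flask c [444.3   9.7] [28. 28.] top 78.8 exp 78 tilt 0.026
guard False
gap 41.0 expect 42 tcp [ 413.7 -211.4   21.6]
gap up 40.8
guard place True [612.4 -29.7  25.7]
t 32.1333
jar c [614.9  42.5] [47. 54.] top 66.8 exp 66 tilt 0.003
bottle c [611.3 -30.2] [25. 28.] top 89.6 exp 89 tilt 0.018
box c [ 479.6 -328.1] [47. 78.] top 55.9 exp 55 tilt 0.004
```

View pics/s4.png

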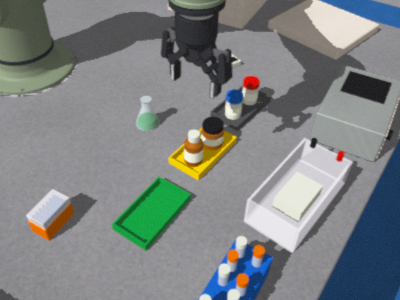

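The bottle and the amber jar stand in the yellow tray (crop pixels 194,150 and 212,132). The tip box is last.

Run:
```python
from pp import *; from chk import chk
a=np.radians(6.2)
pickplace((479.5,-328.1),(np.cos(a),np.sin(a)),(626.8,-195.8),(1,.007),35,46)
wait(.3)
chk([("blue",(603,158),30,70),("red",(609,230),30,70),("jar",(615,42),35,66),("bottle",(612,-30),30,89),("box",(627,-196),50,59),("flask",(445,10),30,78),("timer",(470,346),40,20)])
for n in("scene","side"): cv2.imwrite(f"pics/{n}5.png",camera(n)["image"])
print(read_state()["time"],read_state()["eef_pos"],read_state()["finger_gap"])
```

```text
guard False
gap 44.6 expect 46 tcp [ 479.7 -328.2   16.6]
gap up 44.5
guard place True [ 627.  -195.8   20.7]
t 40.45
blue c [602.4 157.2] [43. 44.] top 70.6 exp 70 tilt 0.007
red c [608.1 231.7] [42. 41.] top 70.6 exp 70 tilt 0.009
jar c [614.2  42.4] [47. 51.] top 66.7 exp 66 tilt 0.002
bottle c [611.3 -29.8] [25. 28.] top 89.6 exp 89 tilt 0.018
box c [ 626.  -194.7] [79. 47.] top 59.9 exp 59 tilt 0.004
flask c [444.2  11.1] [29. 24.] top 78.4 exp 78 tilt 0.02
timer c [472.2 346.4] [61. 55.] top 19.1 exp 20 tilt 0.008
40.95 [ 626.4964019  -195.72726773  199.88878857] 85.06775441089812
```

View pics/scene5.png

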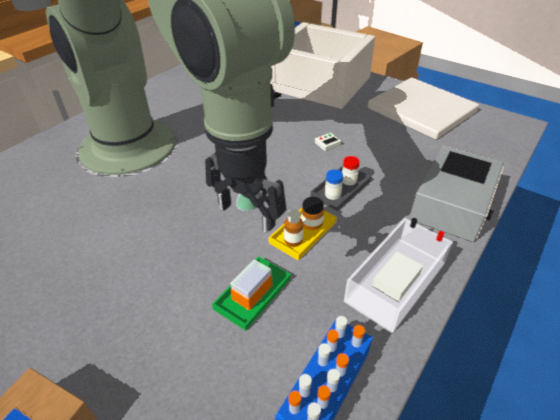

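View pics/side5.png

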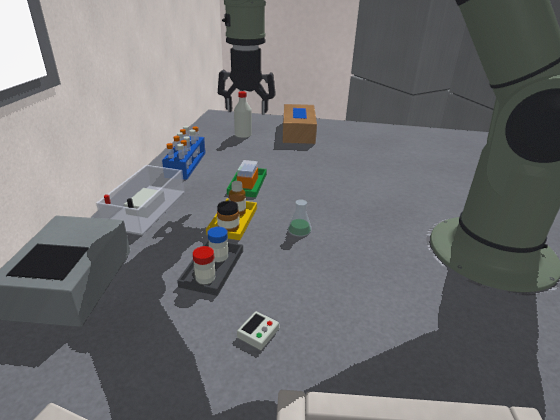

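Both views show every item upright in its tray: jars at scene (334,184) and (350,170), amber at (293,231) and (312,213), box at (252,284). The flask and timer are in place and the gripper is clear, so I'm handing the job in.

```bash
python3 -c "from workcell import *; finish_job()"
```

```text
the job is handed in; nothing more can be done
```

The shipment is put away and the job handed in, after about 41 s of robot time. The blue and then the red sample jar went into the metal tray first. I checked both there before moving the amber jar and amber bottle into the yellow tray and the tip box into the green tray.

- **Items in their trays:** the last depth check put all five within about 3 mm of the positions I aimed for. Their tops were within 1 mm of the expected heights, and tilt was at most 0.02 rad.
- **Flask and timer:** they still stand where they were, within the roughly 2 mm I can measure.
- **Gripper:** open, with its fingertips 200 mm above the bench and touching nothing.

No check failed. The gripper reported the amber items and the box 1 to 1.5 mm narrower than their stated sizes, but every grasp held. `finish_job()` reports no verdict, so I can't confirm the final judgement.

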